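Turn the lost pencil box over to show its owner's plate

ROBOT

A 6-joint arm with a two-finger parallel gripper is mounted at the origin on the work surface. World frame = base frame: x ahead of the robot, y to its left, z up, the work surface at z = 0. Lengths are in m, angles in rad, forces in N, time in s.
With the tool pointing down it reaches from about 0.4 to 0.925 m from the base axis. Payload 3.4 kg.
Tool frame: the origin (TCP) lies on the centre line of the jaws, within the pads' length; the fingertips stand 11 mm ahead of it and the grasp point (between the pads) lies 8 mm behind it (r.finger_overhang is the distance from the TCP to the fingertips, in m); z points along the fingers, y is the line along which they close (so a half turn about z gives the same grasp; the last joint's range is limited). The gripper opens to 85 mm and grips with 20 to 120 N. Pads are 22 mm wide; open, the fingers measure 114 mm over their backs; the gripper's body (76 mm by 85 mm) begins 54 mm behind the grasp point. The pads swing forward as they close: fully open they stand 13 mm farther back than shut.
Start: joints at [1.198, 0.307, 1.506, -0, 1.328, -0.073], TCP at [0.169, 0.55, 0.242] pointing down, gripper open.
Joint ranges: [-3.12, 3.12], [-1.05, 2.28], [0.14, 2.33], [-1.42, 4.57], [0.1, 2.73], [-2.68, 2.68]. Speed limits (rad/s): [2.57, 2.57, 3.14, 3.14, 3.14, 3.14].

INTERFACE

Orientations are given as a rotation vector (axis times angle).
In Python, from workcell import r gives the robot as it stands.
- The arm moves only by the shell command python3 -m crank 'ROWS' [FORCE]. ROWS is JSON, a list of rows, each a list of 7 numbers: the closure, from -1 (fully open) to 1 (shut), so that 0 is half open, then the shift along the tool's x, y, z as a fraction of full scale, then the turn, a rotation vector about the tool's x, y, z as a fraction of full scale. In form: [[grip, x, y, z, wx, wy, wz], ...]. A call has 1 to 10 rows; each row is the pose to reach, as a shift and turn from the pose commanded when the call began, along the tool's axes at that moment; what a row does not reach only later rows make up. Full scale, the value 1, is 0.12 m for a shift and 60 degrees for a turn. A row lasts 1/10 s, in which the tool goes at most 50 mm and 8.59 degrees, less where a joint would pass 70% of its speed; a pose out of reach is approached as far as the arm can. A call with a number of a shift or a turn outside -1 to 1 is refused whole. A call with a gripper value outside its range is refused whole. The fingers move at their own pace and stop on an object; FORCE is the grip in N (left out, the last holds). Time passes only in rows, so rows that repeat a pose let the fingers close. It gives the time, the measured TCP pose, the force, the opening and the grip force at its end, in the units of the state.
- r.observe(): the state, without advancing time (a new reading comes with each control period).
- r.snapshot(name): name is "scene" or "top"; returns a dict with "image" (400x640x3 uint8, blue, green, red), "range_z" (400x640 float32, m along the optical axis (not along the pixel's ray), 0 where there is no reading), "mtx" (3x3 intrinsics, pixels), "R" (3x3) and "t" (3): a world point X has camera coordinates R X + t. Camera axes: x right, y down, z forward; pixel columns grow to the right and rows downward; lengths in m; the calibration is good to about 2 mm. A picture is of the moment at which its call begins.
- r.hand_in(): hands the job in; it is judged then, once.
Trained networks look in the newest picture that a camera, given by its name, has taken for a name from the list of things; names that differ only in an ending like _2 or _b are one class to them, and where a whole thing is asked for, a point or a joint stands for the part that bears it (a point fixed in the world has none). Each returns a list of dicts, best first, with "score" (0 to 1); they miss things now and then, are a little off and sometimes report something else, mostly with a low value. They report only what shows in the picture. A call takes as long as a camera call. They do not tell look-alikes from the thing itself.
- r.outline_of(query, camera): "mask" (400x640 bool, what is visible of it) and "xy" ([column, row] in pixels, amid what is visible of it).
The state is a dict: "t": time; "joint_positions": joint angles; "dq": joint speeds; "joint_efforts": joint torques, N m; "tcp_pos": TCP position; "eef_rot": TCP orientation; "wrist_force": force on the tool from outside, world axes, zero at the start; "torque": the same for the moment, N m; "finger_gap": finger opening in m; "finger_force": force on a finger pad.
Only numpy, scipy, OpenCV 4.12 (cv2) and the standard library are available. Lean on these libraries where they do the work, as an engineer would, in place of code of your own. Each camera call takes 0.05 s, during which the arm holds its last target. There are 200 camera calls.

TASK

The wooden pencil box leaning on the turntable's two brackets has a loose lift-off lid and the owner's brass plate on its underside. Lift it off the free-spinning turntable pinched across lid and base, turn it over so that the lid never comes off, and set it down gently, leaning centred and flat in the brackets of the fixed display stand, underside facing outward and up, the lid still shut beneath it. Leave the other lost things where they are.

Things in the scene. Friction and masses are not known exactly. Their poses are not given: they have to be found in the camera images.
- box: Lower part of a plain wooden pencil box, closed size 72 x 170 x 44 mm (its x, y, z), 0.2 to 0.4 kg, a stub rattling inside. Origin: centre of the closed box. Underside with brass plate at z = -22 mm, lid's flat top at z = +22 mm. It starts leaning in the turntable's brackets: z outward, 40 degrees above level; x down the slope, outward, 50 degrees below level; upper long edge at x = -36 mm.
- lid: The box's loose lid, 72 x 170 x 16 mm, 0.08 kg, with a thin line border on top. It lifts straight off (+z); nothing but its weight holds it on a 9 mm high neck with 2 mm play all round. Its origin and axes coincide with box's when shut. Pinching the middle of its top and of the underside together holds it shut.
- turntable: Fixed foot of the turntable, 160 mm wide. Origin: under its centre, on the worktop; z up. Its round aluminium platter, 216 mm wide, top 34 mm above the worktop, turns with hardly any friction and carries two dark steel V brackets.
- platter_seat (a point): Where the centre of a box leaning centred in the turntable's brackets lies: on the turntable's axis, 122 mm above the worktop; turns with the platter. x level, the way the leaning face looks; y level, along the brackets' line; z up. The brackets are the same as the stand's (see stand) and the gap between them is free down to the platter.
- stand: Fixed display stand: plywood foot 120 x 190 x 12 mm (x, y, z), two dark steel V brackets, each 14 mm thick, at y = -70 and +70 mm, 126 mm free between them. Each has a back arm 62 mm long, leaning back 50 degrees above level, and a ledge 52 mm long, square to it, rising outward 40 degrees. Origin under the foot's centre; x level, outward, the way a leaning box faces; z up.
- stand_seat (a point): Where the box's centre must come when it leans centred in the stand's brackets, same place for either side out: 105 mm above the worktop over the stand's origin. x level outward, y along the brackets' line, z up. The V's inner corner lies 36 mm down the slope and 22 mm inward (square to the slope) from it.
- hull: Wooden toy boat hull, 148 mm long, 52 wide, 50 high; bystander. Origin under it.
- protractor: Orange plastic protractor, half round, 120 mm wide, 4 mm thick; bystander. Origin at the middle of its straight bar.
- keydisc: Chrome key ring disc, 60 mm wide, 5 mm thick; bystander. Origin under the disc's centre.
- whistle: Carved pine whistle, 107 mm long, 24 mm wide, 22 mm high; bystander. Origin under it.
- mug: White mug, 80 mm wide, 92 mm high, standing; bystander. Origin under it.
- taperoll: Roll of paper tape, 100 mm wide, 24 mm high, lying flat; bystander. Origin under it.
- vise: Small green cast bench vise, fixed to the worktop, about 170 x 100 mm, 105 mm high; bystander. Origin under its foot.
There are look-alikes about, which are no part of the job. What is shaped like the box but red is not meant. Of the things that look like the lid, the larger one is meant.

How it is judged:
On the way, in this order (a step that is already met when the one before it is completed fails the run):
1. the box is lifted off the turntable, pinched across lid and base, the lid shut (distance between box and platter_seat above 0.04 m and contact force between the fingers and lid above 0.5 N and contact force between the fingers and box above 0.5 N and distance between lid and box below 0.007 m and angle between the z axis of lid and the z axis of box, either way round below 0.08 rad), for 0.1 s.
2. held with fingers on lid and base, the box is turned over so that the lid faces downward, still shut (angle between box's own z axis and vertical above 2 rad and contact force between the fingers and lid above 0.5 N and contact force between the fingers and box above 0.5 N and distance between lid and box below 0.007 m and angle between the z axis of lid and the z axis of box, either way round below 0.08 rad), for 0.1 s.
At the end, for the whole second after the job is handed in: The box lies flat in the stand's brackets, centre within 18 mm of the seat point, length within 0.1 rad of the brackets' line, underside outward and up (box z 2.16 to 2.38 rad from up), lid shut beneath it (origins within 7 mm, axes within 0.08 rad), at rest (distance between box and stand_seat below 0.018 m and angle between box's own z axis and vertical between 2.16 and 2.38 rad and angle between the y axis of box and the y axis of stand, either way round below 0.1 rad and distance between lid and box below 0.007 m and angle between the z axis of lid and the z axis of box, either way round below 0.08 rad and linear speed of each of box, lid below 0.02 m/s); the robot touches nothing.
It fails at once if the box or its lid strikes the stand with over 40 N (dropped or rammed) (contact force between any of box, lid and stand above 40 N).
It fails at once if the lid comes off or gapes (more than 12 mm from its shut place) (distance between lid and box above 0.012 m).
It fails at once if another lost thing is pushed more than 40 mm (distance of any of hull, protractor, keydisc, whistle, mug, taperoll from where it was at the start of the episode above 0.04 m).
It also fails if it takes over 43 s, if anything falls off the work surface, if the arm or the gripper's body presses on something with over 40 N, if the wrist force passes 120 N, or if a joint passes its speed limit or range.

## Working session

There is one attempt and no reset: what is moved stays moved. The work goes in short steps, Python scripts to look and compute and a shell command to move; the robot and the scene stay as the last step left them, time stands still between calls to the robot, and variables do not carry over. Pictures are saved under pics/ and viewed, at most 10 in all, crops included, and the job is handed in when it is done.

```bash
ls; mkdir -p pics; python3 - <<'E'
from workcell import r
import cv2,numpy as np
for c in ("scene","top"):
    s=r.snapshot(c); cv2.imwrite(f"pics/{c}0.png",s["image"])
    print(c,s["mtx"].tolist(),np.round(s["R"],3).tolist(),np.round(s["t"],3).tolist())
    for q in ("box","lid","turntable","stand"):
        for d in r.outline_of(q,c): print(c,q,round(d["score"],2),np.round(d["xy"]),d["mask"].sum())
o=r.observe(); print(o["t"],o["tcp_pos"],o["eef_rot"],o["finger_gap"],r.finger_overhang)
E
```

```text
pics
scene [[483.3680910310883, 0.0, 325.8795448865319], [0.0, 483.3680910310883, 206.18168394224992], [0.0, 0.0, 1.0]] [[-0.053, 0.999, -0.004], [0.846, 0.043, -0.531], [-0.53, -0.032, -0.847]] [0.051, -0.378, 1.695]
scene box 0.92 [419. 156.] 1179
scene box 0.66 [416. 217.] 215
scene lid 0.66 [315. 186.] 698
scene lid 0.64 [417. 235.] 1875
scene turntable 0.66 [379. 204.] 360
scene stand 0.63 [240. 249.] 2814
top [[494.3598862864371, 0.0, 323.89380392080534], [0.0, 494.3598862864371, 192.55841737375215], [0.0, 0.0, 1.0]] [[0.016, -1.0, -0.006], [-0.986, -0.015, -0.164], [0.163, 0.008, -0.987]] [-0.017, 0.481, 1.754]
top box 0.76 [246. 259.] 986
top box 0.63 [261. 165.] 364
top box 0.3 [191. 168.] 569
top lid 0.86 [259. 153.] 653
top lid 0.83 [340. 225.] 520
top turntable 0.67 [265. 172.] 1609
top stand 0.77 [395. 161.] 1632
top stand 0.56 [189. 212.] 285
0.5 [0.16926921 0.54947758 0.24227699] [-4.67612593e-01 -3.10655414e+00  1.80010458e-04] 0.08541883283586105 0.011
```

View pics/scene0.png

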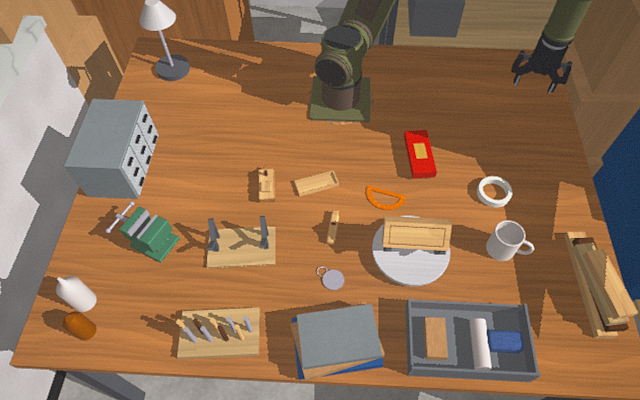

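View pics/top0.png

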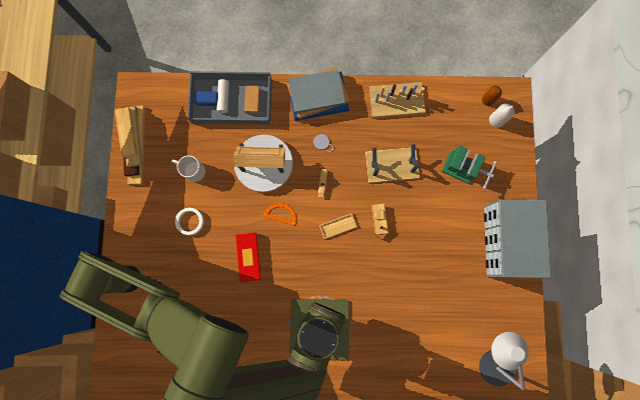

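The scene view shows the wooden box leaning on the platter at about (417,235) with its bordered lid facing the camera. The stand is at (240,245). Three things could be taken for the box: the wooden box (417,235), the red box (420,155) and the wood pieces at (600,280). Two look like the lid: the one on the box (417,235) and the smaller loose tray (315,185). I choose the wooden box on the turntable.

```bash
cat > h.py <<'E'
from workcell import r
import numpy as np,cv2
def cloud(c,s=None):
    s=s or r.snapshot(c); z=s["range_z"]; v,u=np.indices(z.shape); K=s["mtx"]
    P=np.stack([(u-K[0,2])/K[0,0]*z,(v-K[1,2])/K[1,1]*z,z],-1)
    W=(P-s["t"])@s["R"]; W[z==0]=np.nan
    return W,s
def plane(P):
    c=P.mean(0); U,S,V=np.linalg.svd(P-c); n=V[2]; return c,n*np.sign(n[2]),V[0],S/np.sqrt(len(P))
E
python3 - <<'E'
from h import *
W,s=cloud("scene")
np.save("scene.npy",W)
q=[d for d in r.outline_of("lid","scene")]
for d in q:
    P=W[d["mask"]]; P=P[~np.isnan(P[:,0])]
    for _ in range(4):
        c,n,a,S=plane(P); P=P[abs((P-c)@n)<max(.004,2*0)] if len(P[abs((P-c)@n)<.004])>50 else P
    print("lid",d["xy"],c,n,a,S,len(P))
    (ce,sz,an)=cv2.minAreaRect(np.c_[P@a,P@np.cross(n,a)].astype(np.float32)); print("rect",sz, "centre",ce[0]*a+ce[1]*np.cross(n,a)+n*(c@n))
# platter top
m=(abs(W[...,2]-.034)<.006)
yy=W[m]; 
x0,y0=W[248,412,:2]; print("platter px",W[265,412])
sel=m&(np.hypot(W[...,0]-x0,W[...,1]-y0)<.2)
n,l,st,ce=cv2.connectedComponentsWithStats(sel.astype(np.uint8)); k=1+np.argmax(st[1:,4]); P=W[l==k]
print("platter",len(P),P.min(0),P.max(0),cv2.minEnclosingCircle(P[:,:2].astype(np.float32)))
# stand
for d in r.outline_of("stand","scene"):
    P=W[d["mask"]]; f=P[abs(P[:,2]-.012)<.005]
    print("stand",d["xy"],len(f),cv2.minAreaRect(f[:,:2].astype(np.float32)))
P=W[200:275,195:290].reshape(-1,3); h=P[P[:,2]>.03]
for lo in np.arange(.03,.12,.015):
    g=h[(h[:,2]>lo)&(h[:,2]<lo+.015)]; print(lo,len(g),[np.round(g[sgn].mean(0),3).tolist() for sgn in (g[:,1]<g[:,1].mean(),g[:,1]>=g[:,1].mean()) if sgn.any()])
im=s["image"][195:290,190:460]; cv2.imwrite("pics/crop1.png",cv2.resize(im,None,fx=2.9,fy=2.9,interpolation=cv2.INTER_CUBIC))
E
```

```text
lid [413.4, 238.1] [0.61078524 0.21530025 0.13615819] [ 0.76625666 -0.01081776  0.64244355] [ 0.0162492   0.99986474 -0.0025446 ] [0.04931797 0.02122217 0.00175922] 1473
rect (0.17058448493480682, 0.07385929673910141) centre [0.61144934 0.21614005 0.13538025]
lid [315.8, 183.6] [ 0.36718714 -0.05978828  0.00377153] [-2.09471427e-02 -8.14002484e-04  9.99780253e-01] [ 0.38970086 -0.92091164  0.00741512] [0.03513257 0.0167393  0.00201287] 438
rect (0.06658700853586197, 0.1265586018562317) centre [ 0.36579164 -0.06179738  0.00374066]
lid [416.8, 218.4] [0.56626336 0.2181015  0.14393613] [-0.67048632  0.01103566  0.74183981] [0.0234859  0.99970397 0.00635525] [0.0485484  0.0091177  0.00073099] 226
rect (0.16720013320446014, 0.03778146579861641) centre [0.5682664  0.2164545  0.14577101]
platter px [0.64587481 0.21893772 0.03263902]
platter 2292 [0.52224817 0.10966655 0.02800398] [0.70389452 0.32367159 0.03974711] ((0.5979315042495728, 0.21560458838939667), 0.10817420482635498)
stand [240.5, 246.0] 2034 ((0.6007245182991028, -0.2616272568702698), (0.123263880610466, 0.19035455584526062), 6.465572834014893)
0.03 39 [[0.605, -0.328, 0.037], [0.583, -0.188, 0.036]]
0.045 28 [[0.597, -0.327, 0.054], [0.589, -0.186, 0.054]]
0.06 94 [[0.611, -0.329, 0.069], [0.595, -0.191, 0.068]]
0.075 131 [[0.61, -0.33, 0.082], [0.592, -0.191, 0.082]]
0.09 123 [[0.607, -0.331, 0.096], [0.597, -0.192, 0.096]]
0.105 33 [[0.576, -0.334, 0.108], [0.56, -0.195, 0.107]]
```

View pics/crop1.png

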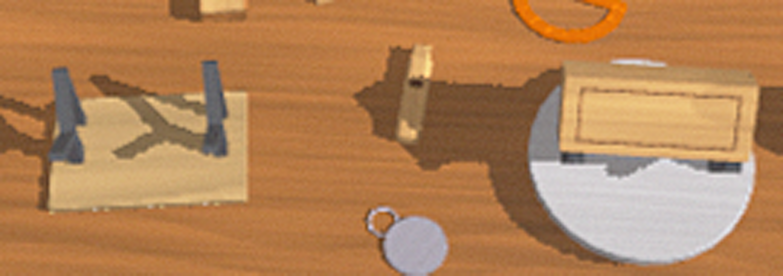

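The crop shows the bordered lid of the meant box, which leans facing +x with plain wood below and brackets behind. The stand also faces roughly +x, at a yaw of about 6°. I'll check the wrist ranges for the pick and place options before moving.

```bash
cat > k.py <<'E'
import numpy as np
from scipy.spatial.transform import Rotation as Ro
def grasp(az,sgn,cant=0):
    a=np.radians(az); o=np.array([np.cos(a),np.sin(a),0]); u=np.array([0,0,1.])
    c,s=np.cos(np.radians(50)),np.sin(np.radians(50))
    z=c*o-s*u; n=s*o+c*u; y=sgn*n
    R=np.c_[np.cross(y,z),y,z]
    return R@Ro.from_euler('y',cant,degrees=True).as_matrix()   # cant about tool y
C=Ro.from_euler('z',90,degrees=True).as_matrix()
def wrist(R,q1,f):
    M=Ro.from_euler('ZY',[q1,f]).as_matrix().T@R@C.T
    e=Ro.from_matrix(M).as_euler('ZYZ'); return np.round(e,2)
E
python3 - <<'E'
from k import *; from h import r
o=r.observe(); q=o["joint_positions"]
print(np.round(q,3),wrist(Ro.from_rotvec(o["eef_rot"]).as_matrix(),q[0],q[1]+q[2]))
for nm,az,sg,q1 in (("pick +",-1,1,.28),("pick-90 y=+z",-91,1,.28),("pick-90 y=-z",-91,-1,.28),("pick180 y=-z",179,-1,.28),("place box z in, y=-n",6.3,-1,-.48),("place y=+n",6.3,1,-.48)):
    for cant in (-25,0,25):
        print(nm,cant,[wrist(grasp(az,sg,cant),q1,f).tolist() for f in (1.6,1.9,2.2)])
E
```

```text
[ 1.198  0.307  1.506  0.     1.328 -0.073] [ 0.    1.33 -0.07]
pick + -25 [[-0.7, 1.1, 0.64], [-0.84, 0.88, 0.89], [-1.08, 0.71, 1.24]]
pick + 0 [[-0.25, 0.88, 0.39], [-0.34, 0.59, 0.52], [-0.63, 0.32, 0.84]]
pick + 25 [[0.33, 0.79, -0.0], [0.49, 0.52, -0.2], [0.97, 0.29, -0.72]]
pick-90 y=+z -25 [[-0.55, 2.16, 1.87], [-0.47, 1.9, 2.03], [-0.45, 1.63, 2.17]]
pick-90 y=+z 0 [[-0.67, 1.74, 1.82], [-0.66, 1.5, 2.01], [-0.7, 1.27, 2.2]]
pick-90 y=+z 25 [[-0.78, 1.31, 1.82], [-0.86, 1.11, 2.06], [-1.01, 0.93, 2.34]]
pick-90 y=-z -25 [[-0.78, 1.31, -1.32], [-0.86, 1.11, -1.08], [-1.01, 0.93, -0.8]]
pick-90 y=-z 0 [[-0.67, 1.74, -1.32], [-0.66, 1.5, -1.14], [-0.7, 1.27, -0.94]]
pick-90 y=-z 25 [[-0.55, 2.16, -1.27], [-0.47, 1.9, -1.11], [-0.45, 1.63, -0.98]]
pick180 y=-z -25 [[-0.32, 2.29, 0.02], [-0.26, 2.0, 0.12], [-0.24, 1.71, 0.2]]
pick180 y=-z 0 [[0.24, 2.2, 0.37], [0.2, 1.91, 0.3], [0.19, 1.62, 0.24]]
pick180 y=-z 25 [[0.68, 2.0, 0.6], [0.62, 1.76, 0.41], [0.61, 1.51, 0.24]]
place box z in, y=-n -25 [[0.78, 1.3, 2.27], [0.86, 1.09, 2.03], [1.02, 0.91, 1.74]]
place box z in, y=-n 0 [[0.44, 0.98, 2.41], [0.57, 0.72, 2.21], [0.86, 0.49, 1.87]]
place box z in, y=-n 25 [[-0.04, 0.74, 2.73], [-0.06, 0.44, 2.76], [-0.19, 0.14, 2.89]]
place y=+n -25 [[-0.04, 0.74, -0.41], [-0.06, 0.44, -0.38], [-0.19, 0.14, -0.25]]
place y=+n 0 [[0.44, 0.98, -0.73], [0.57, 0.72, -0.93], [0.86, 0.49, -1.28]]
place y=+n 25 [[0.78, 1.3, -0.87], [0.86, 1.09, -1.11], [1.02, 0.91, -1.4]]
```

```bash
cat >> k.py <<'E'
def plan(p,R,targets,spd=.05,deg=8.59,nd=2):
    for nm,pt,Rt in targets:
        k=1
        while 1:
            d=R.T@(np.asarray(pt)-p)/.12; w=Ro.from_matrix(R.T@Rt).as_rotvec(); W=w/np.radians(60)
            if max(abs(d).max(),abs(W).max())<.012: break
            k=max(1,int(np.ceil(max(abs(d).max(),abs(W).max())/.98)))
            row=np.round(np.r_[d,W]/k,nd)
            n=int(np.ceil(max(np.linalg.norm(row[:3])*.12/spd,np.linalg.norm(row[3:])*60/deg)-1e-6))
            print(nm,"rows",n,row.tolist())
            p=p+R@row[:3]*.12; R=R@Ro.from_rotvec(row[3:]*np.radians(60)).as_matrix()
            if k==1: break
    return p,R
def now():
    from workcell import r
    o=r.observe(); q=o["joint_positions"]
    print("t",round(o["t"],2),"q",np.round(q,2),"tcp",np.round(o["tcp_pos"],3),"F",np.round(o["wrist_force"],1),"gap",round(o["finger_gap"],4),"ff",np.round(o["finger_force"],1))
    return np.array(o["tcp_pos"]),Ro.from_rotvec(o["eef_rot"]).as_matrix()
E
python3 - <<'E'
from k import *
p,R=now(); G=grasp(-.8,1); c=np.array([.597,.216,.122])
plan(p,R,[("pre",c-.12*G[:,2],G),("at",c+.005*G[:,2]+.001*G[:,1],G)])
E
```

```text
t 0.65 q [ 1.2   0.31  1.51  0.    1.33 -0.07] tcp [0.169 0.55  0.242] F [-0.1 -0.9 -0.8] gap 0.0854 ff 0.0
pre rows 3 [-0.9, -0.45, 0.06, -0.14, -0.11, 0.29]
pre rows 2 [-0.74, -0.13, 0.09, -0.11, -0.08, 0.22]
pre rows 2 [-0.74, 0.03, 0.15, -0.11, -0.08, 0.22]
pre rows 2 [-0.7, 0.18, 0.22, -0.1, -0.08, 0.22]
pre rows 2 [-0.62, 0.3, 0.31, -0.11, -0.08, 0.23]
at rows 2 [-0.0, 0.0, 0.52, 0.0, -0.0, -0.0]
at rows 2 [-0.0, 0.01, 0.52, 0.0, -0.0, -0.0]
```

```bash
python3 -m crank '[[-1,-0.9,-0.45,0.06,-0.14,-0.11,0.29],[-1,-0.9,-0.45,0.06,-0.14,-0.11,0.29],[-1,-0.9,-0.45,0.06,-0.14,-0.11,0.29]]' && python3 -m crank '[[-1,-0.74,-0.13,0.09,-0.11,-0.08,0.22],[-1,-0.74,-0.13,0.09,-0.11,-0.08,0.22],[-1,-0.74,-0.13,0.09,-0.11,-0.08,0.22]]' && python3 -m crank '[[-1,-0.74,0.03,0.15,-0.11,-0.08,0.22],[-1,-0.74,0.03,0.15,-0.11,-0.08,0.22],[-1,-0.74,0.03,0.15,-0.11,-0.08,0.22]]' && python3 -m crank '[[-1,-0.7,0.18,0.22,-0.1,-0.08,0.22],[-1,-0.7,0.18,0.22,-0.1,-0.08,0.22],[-1,-0.7,0.18,0.22,-0.1,-0.08,0.22]]' && python3 -m crank '[[-1,-0.62,0.3,0.31,-0.11,-0.08,0.23],[-1,-0.62,0.3,0.31,-0.11,-0.08,0.23],[-1,-0.62,0.3,0.31,-0.11,-0.08,0.23],[-1,-0.62,0.3,0.31,-0.11,-0.08,0.23]]'
python3 - <<'E'
from k import *
p,R=now(); G=grasp(-.8,1); c=np.array([.597,.216,.122])
print("err",np.round(R.T@(c-p),4),np.round(Ro.from_matrix(R.T@G).as_rotvec(),3))
# refine with top camera
from h import *
W,s=cloud("top"); cv2.imwrite("pics/top1.png",s["image"])
P=W.reshape(-1,3); P=P[~np.isnan(P[:,0])]
L=(P-c)@G  # coords in grasp frame: x along length, y = normal, z downslope
f=(abs(L[:,1]-.022)<.006)&(abs(L[:,0])<.1)&(abs(L[:,2])<.05)
print(f.sum()); F=L[f]; print("normal off",np.median(F[:,1]),"len",np.percentile(F[:,0],[1,99]),"slope",np.percentile(F[:,2],[1,99]))
plan(p,R,[("at",c+.005*G[:,2]+.001*G[:,1],G)])
E
```

```text
t: 0.95
tcp_pos: [0.2572, 0.4623, 0.2345]
eef_rot: [0.897, 2.861, 0.189]
wrist_force: [-0.2, -1.1, 0.7]
finger_gap: 0.0854
finger_force: 0.0
t: 1.25
tcp_pos: [0.3223, 0.3988, 0.2289]
eef_rot: [1.18, 2.637, 0.325]
wrist_force: [0.0, 0.2, 0.2]
finger_gap: 0.0855
finger_force: 0.0
t: 1.55
tcp_pos: [0.388, 0.3382, 0.2235]
eef_rot: [1.427, 2.382, 0.453]
wrist_force: [-1.2, 0.0, -0.3]
finger_gap: 0.0855
finger_force: 0.0
t: 1.85
tcp_pos: [0.4547, 0.2776, 0.2189]
eef_rot: [1.645, 2.106, 0.556]
wrist_force: [-1.3, -1.2, 0.9]
finger_gap: 0.0853
finger_force: 0.0
t: 2.25
tcp_pos: [0.5205, 0.218, 0.2135]
eef_rot: [1.831, 1.798, 0.66]
wrist_force: [-0.4, -0.9, -0.3]
finger_gap: 0.0853
finger_force: 0.0
t 2.25 q [ 0.54  0.15  2.08 -0.9   0.44  1.3 ] tcp [0.521 0.218 0.213] F [-0.4 -0.9 -0.3] gap 0.0853 ff 0.0
err [-0.0011 -0.0004  0.1192] [ 0.002 -0.001 -0.005]
442
normal off 0.018313770046782214 len [-0.08074663  0.0859735 ] slope [-0.04481919  0.03675382]
at rows 2 [-0.0, 0.0, 0.52, 0.0, -0.0, -0.0]
at rows 2 [-0.01, 0.0, 0.52, 0.0, -0.0, -0.0]
```

```bash
python3 -m crank '[[-1,0,-0.01,0.25,0,0,0],[-1,0,-0.01,0.5,0,0,0],[-1,0,-0.01,0.75,0,0,0],[-1,0,-0.01,0.98,0,0,0],[-1,0,-0.01,0.98,0,0,0]]' && python3 -m crank '[[-1,-0.01,0,0.06,0,0,0],[-1,-0.01,0,0.06,0,0,0]]'
python3 - <<'E'
from k import *
p,R=now(); G=grasp(-.8,1); c=np.array([.597,.216,.122])
print("err",np.round(R.T@(c-p),4),np.round(Ro.from_matrix(R.T@G).as_rotvec(),3))
from h import *
W,s=cloud("scene"); im=s["image"][170:290,330:490]; cv2.imwrite("pics/c2.png",cv2.resize(im,None,fx=4,fy=4,interpolation=cv2.INTER_CUBIC))
E
```

```text
t: 2.8
tcp_pos: [0.5964, 0.2181, 0.1222]
eef_rot: [1.836, 1.8, 0.656]
wrist_force: [-1.0, 0.0, 0.2]
finger_gap: 0.0854
finger_force: 0.0
t: 3.0
tcp_pos: [0.6009, 0.2172, 0.1215]
eef_rot: [1.832, 1.801, 0.656]
wrist_force: [0.6, 0.2, -0.3]
finger_gap: 0.0854
finger_force: 0.0
t 3.0 q [ 0.44  0.39  2.06 -1.42  0.29  1.78] tcp [0.601 0.217 0.122] F [ 0.6  0.2 -0.3] gap 0.0854 ff 0.0
err [-0.0012 -0.0027 -0.0028] [-0.002 -0.    -0.003]
```

View pics/c2.png

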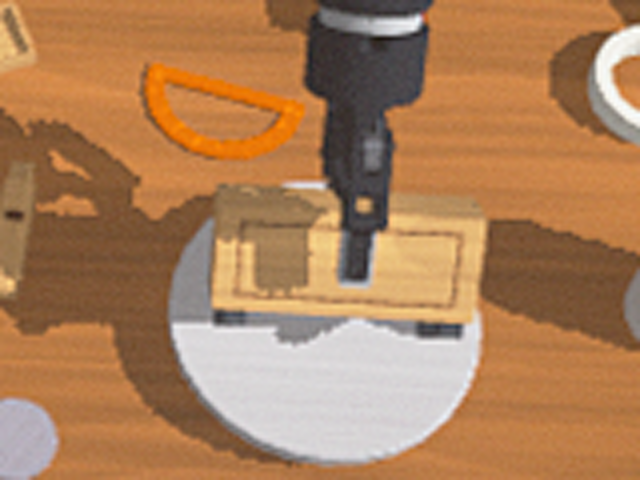

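The lid finger lies on the lid middle, at about (357,265) in the crop. The box is undisturbed and the other finger is behind it. I'll close now and fit a simple kinematic model so I can keep joint 4 off its limit.

```bash
python3 -m crank '[[0.2,-0.01,0,0,0,0,0],[0.2,-0.01,0,0,0,0,0],[1,-0.01,0,0,0,0,0],[1,-0.01,0,0,0,0,0],[1,-0.01,0,0,0,0,0],[1,-0.01,0,0,0,0,0],[1,-0.01,0,0,0,0,0]]' 50
cat >> k.py <<'E'
from scipy.optimize import least_squares
def fk(q,g):
    h,s,a2,a3,e,d,L=g
    B=Ro.from_euler('Z',q[0]).as_matrix(); F=Ro.from_euler('ZY',[q[0],q[1]+q[2]]).as_matrix(); A=Ro.from_euler('ZY',[q[0],q[1]]).as_matrix()
    R=F@Ro.from_euler('ZYZ',[q[3],q[4],q[5]]).as_matrix()@C
    return np.array([0,0,h])+B@[s,d,0]+A@[0,0,a2]+F@[e,0,a3]+R@[0,0,L],R
E
python3 - <<'E'
from k import *; from workcell import r
p,R=now(); o=r.observe(); q=np.array(o["joint_positions"]); print("q4",q[3])
D=[([1.198,.307,1.506,0,1.328,-.073],[.16927,.54948,.24228]),([.54,.15,2.08,-.9,.44,1.3],[.5205,.218,.2135]),([.44,.39,2.06,-1.42,.29,1.78],[.6009,.2172,.1215]),(q,p)]
f=lambda g:np.concatenate([fk(np.array(a),g)[0]-b for a,b in D]+[.01*(g-g0)])
g0=np.array([.3,0,.4,.4,0,.04,.2]); s=least_squares(f,g0); print(np.round(s.x,3),np.round(s.fun,4))
print(np.abs(fk(q,s.x)[1]-R).max())
E
```

```text
t: 3.75
tcp_pos: [0.5991, 0.2151, 0.1208]
eef_rot: [1.836, 1.801, 0.654]
wrist_force: [-6.2, -0.2, 3.7]
finger_gap: 0.0436
finger_force: 49.2
t 3.75 q [ 0.44  0.39  2.06 -1.42  0.29  1.78] tcp [0.599 0.215 0.121] F [-6.2 -0.2  3.7] gap 0.0436 ff 49.2
q4 -1.4232375109008386
[ 0.196 -0.004  0.647  0.42   0.109  0.042  0.364] [ 0.     -0.0001 -0.0003 -0.0006  0.0016  0.0007  0.     -0.001   0.001
  0.0004 -0.0006 -0.0014 -0.001  -0.      0.0025  0.0002  0.0011  0.
  0.0016]
8.348356728138384e-16
```

```bash
cat >> k.py <<'E'
g=np.array([.196,-.004,.647,.42,.109,.042,.364])
LO=np.array([-3.12,-1.05,.14,-1.42,.1,-2.68]);HI=np.array([3.12,2.28,2.33,4.57,2.73,2.68])
def ik(p,R,q):
    def f(x):
        P,Q=fk(x,g); return np.r_[(P-p)*5,(Q-R).ravel()]
    s=least_squares(f,np.clip(q,LO+1e-3,HI-1e-3),bounds=(LO-.005,HI)); return s.x,np.abs(s.fun).max()
E
python3 - <<'E'
from k import *; from workcell import r
p,R=now(); q=np.array(r.observe()["joint_positions"])
G1=grasp(6.3,-1); seat=np.array([.6007,-.2616,.105])
D=R.T@G1; print("rel rotvec deg",np.degrees(Ro.from_matrix(D).as_rotvec()))
def rel(fr): # rotate about current tool z then remainder
    w=Ro.from_matrix(D).as_rotvec(); w=w if w[2]>0 else w*(1-2*np.pi/np.linalg.norm(w))
    return R@Ro.from_rotvec(w*fr).as_matrix()
w=[("lift.03",p+[0,0,.03],0),("lift.08",p+[0,0,.08],0),("lift.15",p+[0,0,.15],0),("lift.2",p+[0,0,.2],0)]
for k in range(1,9):
    fr=k/8; w.append((f"t{k}",(1-fr)*(p+[0,0,.2])+fr*(seat+[0,0,.18]),fr))
w+=[("dn.1",seat+[0,0,.1],1),("dn.04",seat+[0,0,.04],1),("dn0",seat,1)]
for nm,P,fr in w:
    q,e=ik(P,rel(fr),q); print(nm,np.round(P,3),np.round(q,2),"err",round(e,3))
E
```

```text
t 3.75 q [ 0.44  0.39  2.06 -1.42  0.29  1.78] tcp [0.599 0.215 0.121] F [-6.2 -0.2  3.7] gap 0.0436 ff 49.2
rel rotvec deg [  6.96321989   0.39675339 174.14341218]
lift.03 [0.599 0.215 0.151] [ 0.44  0.33  2.03 -1.14  0.31  1.49] err 0.0
lift.08 [0.599 0.215 0.201] [ 0.44  0.25  1.97 -0.82  0.39  1.14] err 0.0
lift.15 [0.599 0.215 0.271] [ 0.44  0.16  1.88 -0.57  0.54  0.87] err 0.0
lift.2 [0.599 0.215 0.321] [ 0.44  0.1   1.8  -0.48  0.66  0.75] err 0.0
t1 [0.599 0.156 0.316] [ 0.3   0.07  1.84 -0.34  0.6   0.91] err 0.0
t2 [0.599 0.096 0.312] [ 0.14  0.05  1.87 -0.15  0.57  1.01] err 0.0
t3 [0.6   0.036 0.307] [-0.03  0.04  1.89  0.07  0.56  1.07] err 0.0
t4 [ 0.6   -0.023  0.303] [-0.2   0.04  1.89  0.28  0.58  1.14] err 0.0
t5 [ 0.6   -0.083  0.298] [-0.37  0.06  1.88  0.46  0.63  1.24] err 0.0
t6 [ 0.6   -0.142  0.294] [-0.51  0.1   1.86  0.59  0.69  1.39] err 0.0
t7 [ 0.6   -0.202  0.289] [-0.64  0.15  1.83  0.68  0.76  1.6 ] err 0.0
t8 [ 0.601 -0.262  0.285] [-0.75  0.2   1.78  0.74  0.81  1.85] err 0.0
dn.1 [ 0.601 -0.262  0.205] [-0.75  0.3   1.89  0.9   0.67  1.63] err 0.0
dn.04 [ 0.601 -0.262  0.145] [-0.75  0.39  1.96  1.09  0.58  1.4 ] err 0.0
dn0 [ 0.601 -0.262  0.105] [-0.75  0.46  1.99  1.24  0.54  1.22] err 0.0
```

```bash
python3 -m crank '[[1,0,0.05,-0.06,0,0,0],[1,0,0.13,-0.16,0,0,0],[1,0,0.24,-0.29,0,0,0],[1,0,0.36,-0.43,0,0,0],[1,0,0.48,-0.575,0,0,0],[1,0,0.48,-0.575,0,0,0]]' 50 && python3 -m crank '[[1,0,0.12,-0.14,0,0,0],[1,0,0.24,-0.29,0,0,0],[1,0,0.36,-0.43,0,0,0],[1,0,0.48,-0.575,0,0,0],[1,0,0.59,-0.7,0,0,0],[1,0,0.59,-0.7,0,0,0]]'
python3 - <<'E'
from k import *; from h import *
p,R=now()
W,s=cloud("scene"); im=s["image"][130:290,320:490]; cv2.imwrite("pics/c3.png",cv2.resize(im,None,fx=3.5,fy=3.5,interpolation=cv2.INTER_CUBIC))
P=W.reshape(-1,3);P=P[~np.isnan(P[:,0])]; L=(P-p)@R
f=(abs(L[:,1]-.022)<.005)&(abs(L[:,0])<.11)&(abs(L[:,2])<.07); F=L[f]
print(f.sum(),"tilt",np.linalg.lstsq(np.c_[F[:,[0,2]],np.ones(len(F))],F[:,1],rcond=None)[0])
a,b,c=cv2.minAreaRect(F[:,[0,2]].astype(np.float32)); print(a,b,c)
h=grasp(6.3,-1)
plan(p,R,[("mid",np.array([.6,-.02,.31]),R@Ro.from_rotvec(np.radians([3.5,.2,87])).as_matrix()),("pre",np.array([.6007,-.2616,.235]),h)],spd=.03,deg=6)
E
```

```text
t: 4.35
tcp_pos: [0.6017, 0.2156, 0.214]
eef_rot: [1.835, 1.797, 0.661]
wrist_force: [1.0, 1.0, -2.1]
finger_gap: 0.0435
finger_force: 50.8
t: 4.95
tcp_pos: [0.6023, 0.2148, 0.3225]
eef_rot: [1.835, 1.797, 0.658]
wrist_force: [0.3, -0.3, -1.9]
finger_gap: 0.0434
finger_force: 51.1
t 4.95 q [ 0.43  0.11  1.79 -0.48  0.65  0.75] tcp [0.602 0.215 0.322] F [ 0.3 -0.3 -1.9] gap 0.0434 ff 51.1
2210 tilt [-0.00042951  0.00218342  0.02258025]
(0.0010868236422538757, -0.018182311207056046) (0.10269219428300858, 0.17113137245178223) 89.87985229492188
mid rows 8 [-0.98, -0.02, 0.04, 0.03, 0.0, 0.72]
mid rows 8 [-0.73, 0.65, 0.04, 0.03, 0.0, 0.73]
pre rows 5 [-0.15, 0.67, 0.14, 0.02, 0.0, 0.48]
pre rows 5 [0.19, 0.66, 0.13, 0.02, 0.0, 0.49]
pre rows 5 [0.5, 0.49, 0.12, 0.02, 0.0, 0.48]
```

View pics/c3.png

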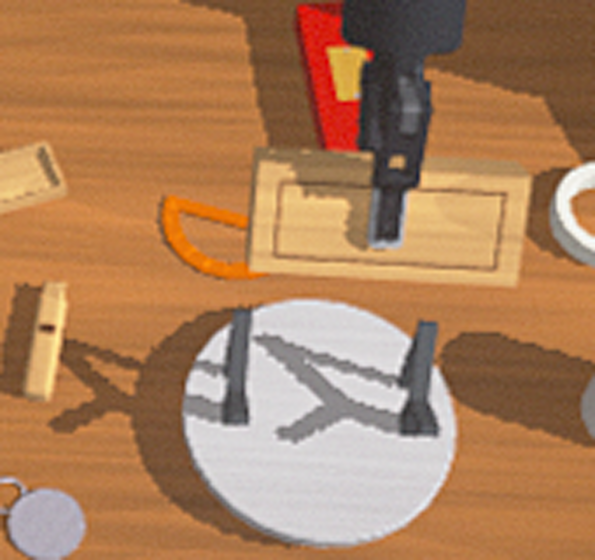

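The box hangs shut and square in the jaws, with the fingers at its middle (388,230). The platter is empty and the brackets are clear. Next I turn it and carry it across.

```bash
python3 -m crank '[[1,-0.12,0,0,0,0,0.09],[1,-0.25,0,0.01,0.01,0,0.18],[1,-0.37,-0.01,0.02,0.01,0,0.27],[1,-0.49,-0.01,0.02,0.02,0,0.36],[1,-0.61,-0.01,0.02,0.02,0,0.45],[1,-0.74,-0.01,0.03,0.02,0,0.54],[1,-0.86,-0.02,0.03,0.03,0,0.63],[1,-0.98,-0.02,0.04,0.03,0,0.72]]' && python3 -m crank '[[1,-0.09,0.08,0,0,0,0.09],[1,-0.18,0.16,0.01,0.01,0,0.18],[1,-0.27,0.24,0.01,0.01,0,0.27],[1,-0.36,0.33,0.02,0.02,0,0.36],[1,-0.46,0.41,0.02,0.02,0,0.46],[1,-0.55,0.49,0.03,0.02,0,0.55],[1,-0.64,0.57,0.03,0.03,0,0.64],[1,-0.73,0.65,0.04,0.03,0,0.73]]' && python3 -m crank '[[1,-0.03,0.13,0.03,0,0,0.1],[1,-0.06,0.27,0.06,0.01,0,0.19],[1,-0.09,0.4,0.08,0.01,0,0.29],[1,-0.12,0.54,0.11,0.02,0,0.38],[1,-0.15,0.67,0.14,0.02,0,0.48]]' && python3 -m crank '[[1,0.04,0.13,0.03,0,0,0.1],[1,0.08,0.26,0.05,0.01,0,0.2],[1,0.11,0.4,0.08,0.01,0,0.29],[1,0.15,0.53,0.1,0.02,0,0.39],[1,0.19,0.66,0.13,0.02,0,0.49]]' && python3 -m crank '[[1,0.1,0.1,0.02,0,0,0.1],[1,0.2,0.2,0.05,0.01,0,0.19],[1,0.3,0.29,0.07,0.01,0,0.29],[1,0.4,0.39,0.1,0.02,0,0.38],[1,0.5,0.49,0.12,0.02,0,0.48],[1,0.5,0.49,0.12,0.02,0,0.48]]'
cat > m.py <<'E'
from k import *; from h import *
import sys
p,R=now(); h=grasp(6.3,-1); seat=np.array([.6007,-.2616,.105])
W,s=cloud("scene"); im=s["image"][140:300,170:330]; cv2.imwrite(sys.argv[1],cv2.resize(im,None,fx=3.5,fy=3.5,interpolation=cv2.INTER_CUBIC))
P=W.reshape(-1,3);P=P[~np.isnan(P[:,0])]; L=(P-p)@R
f=(abs(L[:,1]+.022)<.005)&(abs(L[:,0])<.11)&(abs(L[:,2])<.07); F=L[f]
print(f.sum(),"tilt",np.linalg.lstsq(np.c_[F[:,[0,2]],np.ones(len(F))],F[:,1],rcond=None)[0])
print("len edges",np.percentile(F[:,0],[.5,99.5]),"slope max",np.percentile(F[:,2],99.5))
print("seat rel tool",np.round(R.T@(seat-p),4),"rot",np.round(Ro.from_matrix(R.T@h).as_rotvec(),3))
E
python3 m.py pics/c4.png
```

```text
t: 5.8
tcp_pos: [0.5983, 0.0957, 0.3108]
eef_rot: [2.54, 1.069, 0.869]
wrist_force: [0.2, -0.0, -1.8]
finger_gap: 0.0438
finger_force: 50.9
t: 6.6
tcp_pos: [0.5973, -0.021, 0.3038]
eef_rot: [-2.961, -0.061, -0.992]
wrist_force: [-0.4, -0.3, -4.1]
finger_gap: 0.0436
finger_force: 51.0
t: 7.1
tcp_pos: [0.5969, -0.1013, 0.2792]
eef_rot: [-2.731, 0.633, -0.903]
wrist_force: [-0.3, -0.7, -2.8]
finger_gap: 0.0437
finger_force: 51.0
t: 7.6
tcp_pos: [0.5966, -0.181, 0.2542]
eef_rot: [-2.363, 1.237, -0.768]
wrist_force: [0.4, -0.4, -2.6]
finger_gap: 0.0438
finger_force: 51.1
t: 8.2
tcp_pos: [0.5974, -0.2638, 0.2291]
eef_rot: [-1.905, 1.711, -0.608]
wrist_force: [-0.1, -0.7, -2.9]
finger_gap: 0.0436
finger_force: 51.1
t 8.2 q [-0.75  0.26  1.85  0.82  0.72  1.73] tcp [ 0.597 -0.264  0.229] F [-0.1 -0.7 -2.9] gap 0.0436 ff 51.1
1824 tilt [ 0.00168999 -0.00264226 -0.02267903]
len edges [-0.08206563  0.08699154] slope max 0.03303367382060577
seat rel tool [-0.0013  0.0761  0.0981] rot [ 0.01   0.002 -0.004]
```

View pics/c4.png

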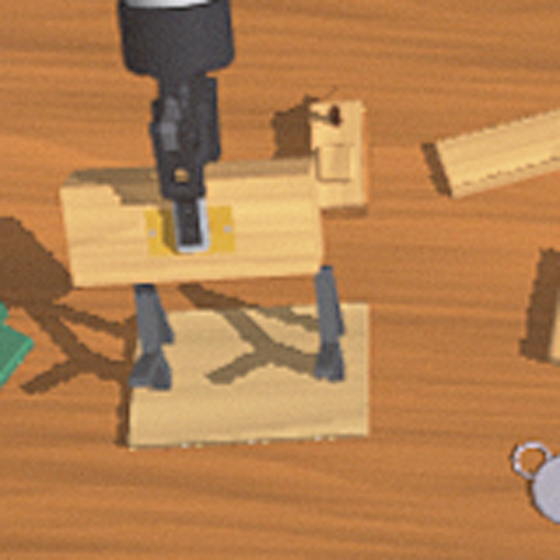

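The box is turned over with the brass plate outward, at about (190,232), and the lid is shut beneath it. It hangs squarely above the stand's brackets at (150,345) and (328,335). I'll refine the V position from the first cloud.

```bash
python3 - <<'E'
from k import *; from h import *
W=np.load("scene.npy").reshape(-1,3); W=W[~np.isnan(W[:,0])]
seat=np.array([.6007,-.2616,.105]); G=grasp(6.3,1) # x=+y along, y=n outward, z downslope
L=(W-seat)@G
for sgn in (-1,1):
    b=L[(abs(L[:,0]-sgn*.07)<.015)]
    arm=b[(b[:,2]>-.02)&(b[:,2]<.025)&(abs(b[:,1]+.022)<.008)]
    led=b[(b[:,1]>-.012)&(b[:,1]<.027)&(abs(b[:,2]-.036)<.008)]
    print(sgn,"arm n",len(arm),np.round(np.percentile(arm[:,1],[20,50,80]),4),"x",arm[:,0].mean().round(4),"| ledge z",len(led),np.round(np.percentile(led[:,2],[20,50,80]),4) if len(led) else "")
p,R=now(); h=grasp(6.3,-1); off=np.array([.0015,0,-.003])
t=lambda up: seat+[0,0,up]-h@off
p,R=plan(p,R,[("d",t(.035),h)],spd=.02,nd=3); plan(p,R,[("e",t(.004),h)],spd=.01,nd=3)
E
```

```text
-1 arm n 92 [-0.0251 -0.0224 -0.0203] x -0.0695 | ledge z 43 [0.0356 0.0366 0.0384]
1 arm n 83 [-0.0251 -0.0235 -0.0211] x 0.0701 | ledge z 32 [0.0354 0.0363 0.0375]
t 8.25 q [-0.75  0.26  1.85  0.82  0.72  1.73] tcp [ 0.598 -0.262  0.23 ] F [ 0.4  0.4 -2.7] gap 0.0435 ff 51.1
d rows 5 [-0.013, 0.455, 0.62, 0.009, 0.004, -0.001]
e rows 4 [-0.0, 0.166, 0.198, 0.0, -0.0, 0.0]
```

```bash
python3 -m crank '[[1,0,0.09,0.12,0,0,0],[1,-0.01,0.18,0.25,0,0,0],[1,-0.01,0.27,0.37,0.01,0,0],[1,-0.01,0.36,0.5,0.01,0,0],[1,-0.01,0.42,0.58,0.01,0,0],[1,-0.01,0.455,0.62,0.01,0,0],[1,-0.01,0.455,0.62,0.01,0,0]]' && python3 -m crank '[[1,0,0.04,0.05,0,0,0],[1,0,0.08,0.1,0,0,0],[1,0,0.11,0.14,0,0,0],[1,0,0.14,0.17,0,0,0],[1,0,0.165,0.2,0,0,0],[1,0,0.165,0.2,0,0,0]]'
python3 m.py pics/c5.png
```

```text
t: 8.95
tcp_pos: [0.6038, -0.2588, 0.1396]
eef_rot: [-1.9, 1.696, -0.618]
wrist_force: [-0.1, 0.0, -3.2]
finger_gap: 0.0433
finger_force: 51.1
t: 9.55
tcp_pos: [0.605, -0.26, 0.1097]
eef_rot: [-1.898, 1.696, -0.622]
wrist_force: [0.2, -0.4, -2.9]
finger_gap: 0.0434
finger_force: 51.1
t 9.55 q [-0.74  0.45  1.99  1.24  0.54  1.23] tcp [ 0.605 -0.26   0.11 ] F [ 0.2 -0.4 -2.9] gap 0.0434 ff 51.1
1547 tilt [ 9.80273520e-06  1.28347093e-03 -2.26612584e-02]
len edges [-0.08171652  0.08755024] slope max 0.042327767816300925
seat rel tool [0.0011 0.0064 0.0007] rot [-0.006  0.003  0.001]
```

View pics/c5.png

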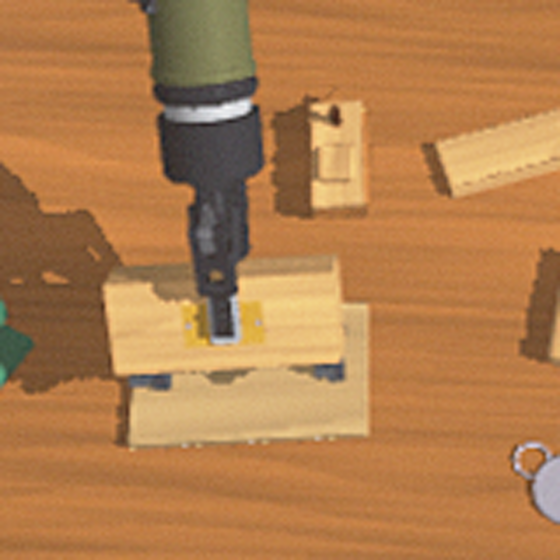

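```bash
python3 -m crank '[[1,0,0.01,0.01,0,0,0],[1,0,0.02,0.02,0,0,0],[1,0,0.03,0.025,0,0,0],[1,0,0.03,0.025,0,0,0]]' && python3 -m crank '[[1,0,0.005,0.005,0,0,0],[1,0,0.01,0.01,0,0,0],[1,0,0.01,0.01,0,0,0]]'
```

```text
t: 10.0
tcp_pos: [0.6043, -0.2602, 0.1055]
eef_rot: [-1.898, 1.696, -0.622]
wrist_force: [-0.4, 0.4, -2.6]
finger_gap: 0.043
finger_force: 51.1
t: 10.3
tcp_pos: [0.6045, -0.2602, 0.1049]
eef_rot: [-1.898, 1.695, -0.624]
wrist_force: [-2.9, 1.0, 4.0]
finger_gap: 0.0436
finger_force: 52.1
```

```bash
python3 -m crank '[[1,0,0.01,0,0,0,0],[1,0,0.01,0,0,0,0]]' && python3 -m crank '[[1,0,0.01,0,0,0,0],[1,0,0.01,0,0,0,0]]'; python3 m.py pics/c6.png
```

```text
t: 10.5
tcp_pos: [0.6039, -0.2605, 0.1043]
eef_rot: [-1.898, 1.694, -0.625]
wrist_force: [-3.0, 2.4, 5.6]
finger_gap: 0.0434
finger_force: 52.0
t: 10.7
tcp_pos: [0.6032, -0.2608, 0.1037]
eef_rot: [-1.898, 1.694, -0.626]
wrist_force: [-2.0, 1.7, 5.8]
finger_gap: 0.0438
finger_force: 52.0
t 10.7 q [-0.75  0.46  2.    1.28  0.54  1.19] tcp [ 0.603 -0.261  0.104] F [-2.   1.7  5.8] gap 0.0438 ff 52.0
1518 tilt [-0.00085755 -0.00080269 -0.0226871 ]
len edges [-0.08157729  0.08718367] slope max 0.03914182576234339
seat rel tool [ 0.0005  0.001  -0.0027] rot [-0.009  0.002  0.003]
```

```bash
python3 -m crank '[[-0.15,0,0,0,0,0,0],[-0.3,0,0,0,0,0,0],[-0.5,0,0,0,0,0,0],[-0.8,0,0,0,0,0,0],[-0.8,0,0,0,0,0,0]]'; python3 m.py pics/c7.png
```

```text
t: 11.25
tcp_pos: [0.6025, -0.2605, 0.1022]
eef_rot: [-1.898, 1.696, -0.622]
wrist_force: [0.3, -0.6, 0.4]
finger_gap: 0.0769
finger_force: 0.0
t 11.25 q [-0.75  0.47  2.    1.28  0.54  1.19] tcp [ 0.602 -0.261  0.102] F [ 0.3 -0.6  0.4] gap 0.0769 ff 0.0
1457 tilt [ 0.00134805  0.00180757 -0.0212871 ]
len edges [-0.08080377  0.08750874] slope max 0.034450501754997684
seat rel tool [ 0.0009 -0.0003 -0.0033] rot [-0.006  0.002  0.002]
```

View pics/c7.png

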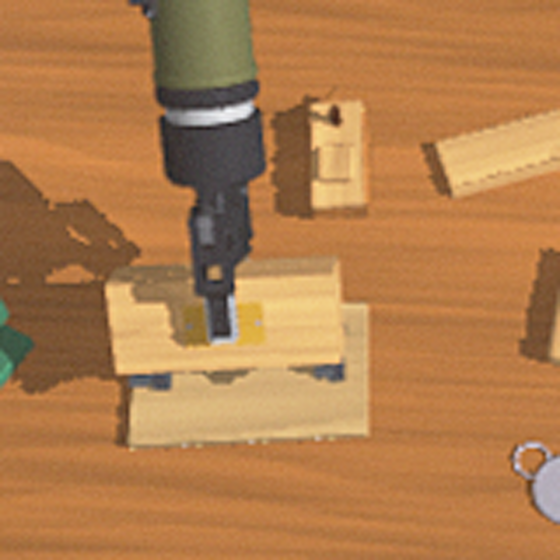

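The box stays leaning in the brackets with the plate at (222,325), and the fingers are clear. Next I retract up the slope.

```bash
python3 -m crank '[[-1,0,0,-0.1,0,0,0],[-1,0,0,-0.25,0,0,0],[-1,0,0,-0.45,0,0,0],[-1,0,0,-0.7,0,0,0],[-1,0,0,-1,0,0,0],[-1,0,0,-1,0,0,0]]' && python3 -m crank '[[-1,0,0,-0.4,0,0,0],[-1,0,0,-0.5,0,0,0],[-1,0,0,-0.5,0,0,0],[-1,0,0,-0.5,0,0,0]]'
python3 - <<'E'
from k import *; from h import *
now(); W,s=cloud("scene"); im=s["image"][190:290,180:300]; cv2.imwrite("pics/c8.png",cv2.resize(im,None,fx=4,fy=4,interpolation=cv2.INTER_CUBIC))
seat=np.array([.6007,-.2616,.105]); G=grasp(6.3,1)
P=W.reshape(-1,3);P=P[~np.isnan(P[:,0])]; L=(P-seat)@G
F=L[(abs(L[:,1]-.022)<.006)&(abs(L[:,0])<.11)&(abs(L[:,2])<.05)]
co=np.linalg.lstsq(np.c_[F[:,[0,2]],np.ones(len(F))],F[:,1],rcond=None)[0]; print(len(F),"tilt",co,cv2.minAreaRect(F[:,[0,2]].astype(np.float32)))
E
```

```text
t: 11.9
tcp_pos: [0.5245, -0.2705, 0.197]
eef_rot: [-1.898, 1.695, -0.63]
wrist_force: [0.7, -0.1, -0.7]
finger_gap: 0.0853
finger_force: 0.0
t: 12.3
tcp_pos: [0.4869, -0.2737, 0.239]
eef_rot: [-1.898, 1.696, -0.623]
wrist_force: [0.0, -1.0, -0.9]
finger_gap: 0.0856
finger_force: 0.0
t 12.3 q [-0.97  0.16  1.99  0.88  0.84  1.5 ] tcp [ 0.487 -0.274  0.239] F [ 0.  -1.  -0.9] gap 0.0856 ff 0.0
1692 tilt [0.00211587 0.00519282 0.0209961 ] ((-0.0027572661638259888, 0.0033258236944675446), (0.08284655213356018, 0.17107069492340088), 89.5110855102539)
```

View pics/c8.png

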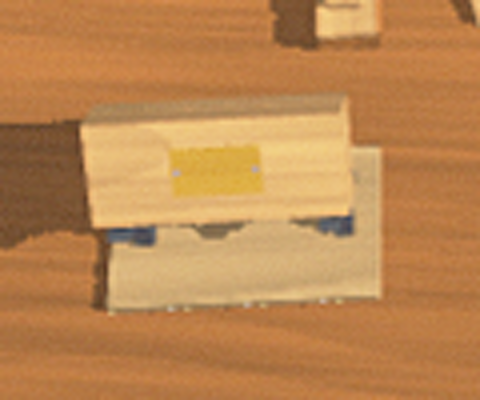

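The box leans flat and centred, within about 3 mm. The plate faces out at (217,171), the lid is shut, and the arm is clear, so I'm handing in.

```bash
python3 -c "
from workcell import r
print(r.hand_in())"
```

```text
the job is handed in; nothing more can be done
None
```

I set the box down in the display stand with its brass plate facing out and up and the lid still shut beneath it, about 3 mm off centre by the cameras, and handed the job in at about 12 s; the hand-in gave no verdict.

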